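Check the bench compressor's oil with its dipstick

ROBOT

A 6-joint arm with a two-finger parallel gripper is mounted at the origin on the work surface. World frame = base frame: x ahead of the robot, y to its left, z up, the work surface at z = 0. Lengths are in m, angles in rad, forces in N, time in s.
With the tool pointing down it reaches from about 0.325 to 0.875 m from the base axis. Payload 4.4 kg.
Tool frame: the origin (TCP) lies midway between the tips of the shut fingers; the grasp point (between the pads) lies 19 mm behind it; z points along the fingers, y is the direction in which the jaws open and shut (so a half turn about z gives the same grasp; the last joint's range is limited). The gripper opens to 85 mm and grips with 20 to 120 N. Pads are 22 mm wide; open, the fingers measure 114 mm over their backs; the gripper's body (76 mm by 85 mm) begins 54 mm behind the grasp point. The pads swing forward as they close: fully open they stand 13 mm farther back than shut.
Start: joints at [-1.294, 0.207, 1.542, -0, 1.393, -0.15], TCP at [0.238, -0.523, 0.231] pointing down, gripper open.
Joint ranges: [-2.73, 2.73], [-0.86, 2.22], [0.23, 2.46], [-1.11, 4.25], [0.08, 2.63], [-2.82, 2.82]. Speed limits (rad/s): [2.79, 2.79, 3.14, 3.14, 3.14, 3.14].

INTERFACE

Orientations are given as a unit quaternion [w, x, y, z].
In Python, from bench import sensors, get_image, manip gives the robot as it stands.
- The arm moves only by the tool play_rows, never from a script. Its argument "moves" is a list that holds one entry, the list of rows, each a list of 7 numbers: the gripper command: -1 is fully open, 1 is shut, values between are in proportion, then the shift along the tool's x, y, z normalised to -1 to 1, where 1 is 0.1 m, then the turn, a rotation vector about the tool's x, y, z normalised to -1 to 1, where 1 is 60 degrees. In form: [[[fingers, x, y, z, ax, ay, az], ...]]. A call has 1 to 20 rows; each row is the pose to reach, as a shift and turn from the pose commanded when the call began, along the tool's axes at that moment; what a row does not reach only later rows make up. A row lasts 1/10 s, in which the tool goes at most 50 mm and 8.59 degrees, less where a joint would pass 70% of its speed; a pose out of reach is approached as far as the arm can. A call with a number of a shift or a turn outside -1 to 1 is refused whole. A call with a gripper value outside its range is refused whole. The fingers move at their own pace and stop on an object; the grip force is fixed at half the most. Time passes only in rows, so rows that repeat a pose let the fingers close. It gives the time, the measured TCP pose, the force and the opening at its end, in the units of the state.
- sensors.state(): the state, without advancing time (a new reading comes with each control period).
- get_image(name): name is "side" or "top" or "wrist"; returns a dict with "image" (480x640x3 uint8, red, green, blue), "z_map" (480x640 float32, m along the optical axis (not along the pixel's ray), 0 where there is no reading), "fx", "fy", "cx", "cy" (pixels), "xyz" and "attitude" of the camera in the world. Camera axes: x right, y up, looking along -z (the intrinsics and any distortion apply to the point x, -y, -z); pixel columns grow to the right and rows downward; lengths in m; the calibration is good to about 2 mm. A picture is of the moment at which its call begins.
- manip.hand_in(): hands the job in, once; it reports no verdict.
The state is a dict: "t": time; "joint_pos": joint angles; "qd": joint speeds; "effort": joint torques, N m; "ee_pos": TCP position; "eef_rot": TCP orientation; "wrist_force": force on the tool from outside, world axes, zero at the start; "moment": the same for the moment, N m; "opening": opening from 0.0 (shut) to 1.0 (fully open).
Only numpy, scipy, OpenCV 4.12 (cv2) and the standard library are available. Lean on these libraries where they do the work, as an engineer would, in place of code of your own. Each camera call takes 0.05 s, during which the arm holds its last target. There are 200 camera calls.

TASK

Check the oil of the bench compressor: take the wiped dipstick off the white rest by its yellow handle, push it gently down the slanting dipstick tube until its red collar stops on the tube's mouth, then draw it right out again. Finish while still holding it by the handle for reading: the stick level and still, its marked tip about a hand's breadth (10 cm) above the steel drip tray and touching nothing. Leave the glass rod, the oil bottle and the sieve where they stand.

Things in the scene. Friction and masses are not known exactly. Their poses are not given: they have to be found in the camera images.
- dipstick_grip (a point): centre of the dipstick's yellow handle, a block 46 long (along the stick), 16 wide and 22 high. Dipstick axes: x along the stick from handle to tip; y across the 16 mm width; z along the 22 mm height. All weighs about 50 g; it balances about 50 ahead of this point. It lies level on the rest, stick axis 54 above the bench, the handle overhanging one side of the rest with free space below and beside it
- dipstick_collar (a point): centre of the collar's stop face, 29 ahead of the grip point along x; the red collar behind it is 28 in diameter and 6 thick, the handle begins right behind it
- dipstick_tip (a point): the rounded tip of the steel rod (6 diameter, two dark rings near the tip), 130 ahead of the collar's stop face, 159 ahead of the grip point; same axes as the handle
- tube_mouth (a point): centre of the open mouth of the compressor's steel dipstick tube, 165 above the bench. Axes: z points out of the tube along its axis, 40 degrees above level; the tube runs 140 back along -z, down into the crankcase. The bore is 11 in diameter, flared to 20 inside and 25 outside at the mouth over the last 14; when the collar's stop face lies on the mouth the stick is fully in
- compressor: the fixed bench compressor, origin under the crankcase on the bench. Its tube slants out towards the compressor's -y side (mouth at [-15, -145, 165]); crankcase 140 x 120 x 136 high round the origin, the finned cylinder on it rises to 231 at y = 22, the blue motor (top 171) reaches to x = 257
- tray: the fixed shallow steel drip tray, 220 (x) by 150 (y) outside, 18 high, wall and floor 3; origin at the centre of its underside on the bench, z up
- rest: the fixed white plastic pipette rest, 150 wide across its notches, two notched combs 94 apart, tooth tops 59 above the bench; the dipstick lies in one notch, the glass rod in another, 72 apart and parallel, origin at the centre of its underside; x runs along the sticks
- glass_rod_center (a point): middle of the loose glass stirring rod, 180 long and 6 thick, lying on the rest; leave it
- oil_bottle_center (a point): middle (75 up) of the loose amber oil bottle, 64 in diameter and 150 high; leave it
- sieve_center (a point): middle (22 up) of the loose steel test sieve, an open dish 102 in diameter and 45 high; leave it
There are look-alikes about, which are no part of the job. There is more than one size of the part that bears dipstick_grip; the job needs the smaller.

How it is judged:
By the outcome, as a careful person would: the job done as asked, in the order asked, and still so for the second after the job is handed in, while the arm keeps its last pose, push and grip.
It also fails if it takes over 54 s, if anything falls off the work surface, if the arm or the gripper's body presses on something with over 40 N, if the wrist force passes 120 N, or if a joint passes its speed limit or range.

## Working session

There is one attempt and no reset: what is moved stays moved. The work goes in short steps, Python scripts to look and compute and a tool call to move; the robot and the scene stay as the last step left them, time stands still between calls to the robot, and variables do not carry over. Pictures are saved under pics/ and viewed, about 8 in all and at most 12, crops included, and the job is handed in when it is done.

Besides the shell and the picture viewer there is one more tool, called after "Call:" as name([rows], argument=value, ...), one row to a line, values as JSON. play_rows: Moves the arm, as the interface text tells. Scaled input: -1 to 1 covers 0.1 m each way for a shift and 60 degrees each way for a turn. Its arguments: {"type":"object","properties":{"moves":{"type":"array","items":{"type":"array","items":{"type":"array","items":{"type":"number","minimum":-1,"maximum":1}}}}},"required":["moves"]}

```bash
mkdir -p pics; ls; cat > h.py <<'E'
import numpy as np, cv2
from scipy.spatial.transform import Rotation as R
from bench import sensors, get_image, manip
def q2R(q): q=np.array(q); return R.from_quat([q[1],q[2],q[3],q[0]])
def cam(n):
    d=get_image(n); a=np.array(d["attitude"])
    d["R"]=a if a.shape==(3,3) else q2R(a).as_matrix()
    d["p"]=np.array(d["xyz"]); np.save(f"pics/{n}.npy",d,allow_pickle=True); return d
def load(n): return np.load(f"pics/{n}.npy",allow_pickle=True).item()
def ray(d,u,v): return d["R"]@np.array([(u-d["cx"])/d["fx"],-(v-d["cy"])/d["fy"],-1.0])
def plane(d,u,v,z):
    r=ray(d,u,v); return d["p"]+r*(z-d["p"][2])/r[2]
def pts(d):
    v,u=np.mgrid[0:480,0:640]; Z=d["z_map"]
    c=np.stack([(u-d["cx"])/d["fx"]*Z,-(v-d["cy"])/d["fy"]*Z,-Z],-1)
    return c@d["R"].T+d["p"]
def proj(d,P):
    c=d["R"].T@(np.array(P)-d["p"]); return d["cx"]-d["fx"]*c[0]/c[2], d["cy"]+d["fy"]*c[1]/c[2]
def save(d,f): cv2.imwrite(f,cv2.cvtColor(d["image"],cv2.COLOR_RGB2BGR))
E
python3 - <<'E'
from h import *
for n in("top","side"):
    d=cam(n); save(d,f"pics/{n}0.png"); print(n,d["p"],d["R"].round(3).tolist(),d["fx"],d["cx"],d["cy"],[k for k in d])
print(sensors.state())
E
```

```text
pics
top [ 0.33128689 -0.02248457  0.85544909] [[-0.009, 0.981, -0.192], [-1.0, -0.012, -0.015], [-0.017, 0.192, 0.981]] 437.56425040934556 320.99256482898625 236.80220096908232 ['image', 'z_map', 'fx', 'fy', 'cx', 'cy', 'xyz', 'attitude', 'R', 'p']
side [-0.19526187  0.75952641  0.93416579] [[-0.729, 0.43, -0.532], [-0.684, -0.442, 0.58], [0.014, 0.787, 0.617]] 592.0313693870836 313.83312223845246 242.1637919174351 ['image', 'z_map', 'fx', 'fy', 'cx', 'cy', 'xyz', 'attitude', 'R', 'p']
{'t': 0.1, 'joint_pos': array([-1.29451216e+00,  2.07371482e-01,  1.54286392e+00,  3.56010778e-06,
        1.39351578e+00, -1.50503056e-01]), 'qd': array([-0.00129308, -0.00319262, -0.00152299,  0.00163628, -0.00032665,
       -0.00059469]), 'effort': array([-3.93154723e-04, -3.84096444e+01, -2.92548931e+01, -3.73694847e-04,
        4.85554789e-03, -9.26487985e-06]), 'ee_pos': array([ 0.23781272, -0.52273393,  0.230196  ]), 'eef_rot': array([-1.07723897e-03,  9.77317350e-01,  2.11777318e-01, -6.60823329e-05]), 'wrist_force': array([-0.15844896, -0.20663577, -0.04657244]), 'moment': array([ 0.05471001, -0.01539907, -0.04635225]), 'opening': 0.9965914333092305}
```

View pics/top0.png

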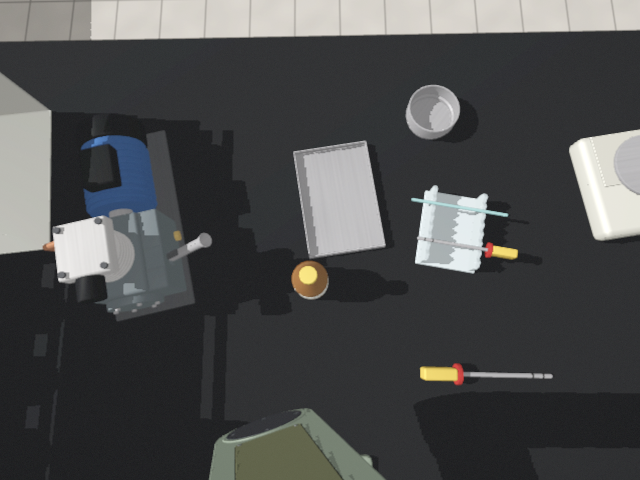

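View pics/side0.png

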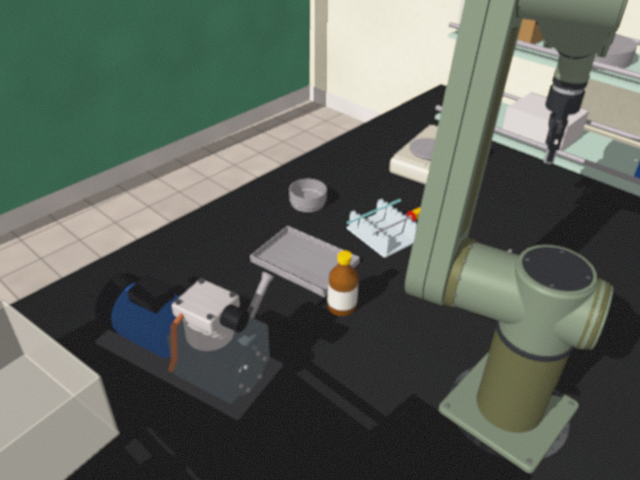

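The top view shows the dipstick on the rest, with its handle at about (505,252), collar at (489,250) and tip at (420,238). The look-alike lies on the bench at (440,374). The tube mouth is at about (207,241), the tray at (340,199), the bottle at (310,280), the sieve at (433,112) and the glass rod at (460,207).

```bash
cat > m.py <<'E'
from h import *
d=load("top"); im=d["image"]; P=pts(d); hsv=cv2.cvtColor(im,cv2.COLOR_RGB2HSV)
def comp(m,name,z=None):
    n,l,s,c=cv2.connectedComponentsWithStats(m.astype(np.uint8))
    for i in range(1,n):
        if s[i,4]>25:
            q=P[l==i]; print(name,c[i].round(1),s[i,4],"med",np.median(q,0).round(4),"zmax",np.percentile(q[:,2],95).round(4),"plane",plane(d,*c[i],z if z else .065).round(4))
H,S,V=cv2.split(hsv)
comp((H>18)&(H<34)&(S>120)&(V>90),"yellow",.065)
comp(((H<8)|(H>172))&(S>140)&(V>70),"red",.06)
for (u,v) in [(420,238),(455,244),(480,248)]: print("rod",plane(d,u,v,.055).round(4))
# mouth region
for v in range(232,252,3): print([tuple((P[v,u]*1000).round().astype(int)) for u in range(192,216,4)])
# crankcase/tray
for n,uv in dict(tray=[(295,151),(367,142),(385,246),(310,257)]).items():
    c=[plane(d,*x,.018) for x in uv]; print(n,np.round(c,3).tolist(),np.mean(c,0).round(4), [np.linalg.norm(c[i]-c[i-1]).round(3) for i in range(4)])
cr=lambda a,b,c,e,s:cv2.resize(im[b:e,a:c],None,fx=s,fy=s,interpolation=cv2.INTER_CUBIC)
A=cr(160,215,240,275,5);B=cr(400,180,530,280,3)
o=np.zeros((600,400,3),np.uint8);o[:300,:400]=A;o[300:600,:390]=B
cv2.imwrite("pics/crop1.png",o[:,:,::-1])
E
python3 m.py
```

```text
yellow [504.4 252.3] 280 med [ 0.4542 -0.3463  0.0639] zmax 0.0668 plane [ 0.4534 -0.3433  0.065 ]
yellow [308.9 274.4] 116 med [0.4105 0.0079 0.1483] zmax 0.1512 plane [0.4172 0.012  0.065 ]
yellow [438.3 373.3] 496 med [ 0.2405 -0.2187  0.0353] zmax 0.0389 plane [ 0.2434 -0.211   0.065 ]
red [488.6 249.5] 92 med [ 0.4587 -0.3167  0.0617] zmax 0.0683 plane [ 0.4597 -0.317   0.06  ]
red [458.7 373.5] 147 med [ 0.2401 -0.2558  0.0314] zmax 0.0375 plane [ 0.2423 -0.2475  0.06  ]
rod [ 0.4836 -0.1942  0.055 ]
rod [ 0.4716 -0.258   0.055 ]
rod [ 0.4635 -0.3034  0.055 ]
[(np.int64(512), np.int64(249), np.int64(1)), (np.int64(511), np.int64(241), np.int64(2)), (np.int64(511), np.int64(232), np.int64(2)), (np.int64(512), np.int64(225), np.int64(-1)), (np.int64(512), np.int64(217), np.int64(0)), (np.int64(512), np.int64(209), np.int64(0))]
[(np.int64(506), np.int64(249), np.int64(-1)), (np.int64(506), np.int64(241), np.int64(-1)), (np.int64(471), np.int64(182), np.int64(170)), (np.int64(473), np.int64(179), np.int64(159)), (np.int64(473), np.int64(172), np.int64(159)), (np.int64(505), np.int
[... 916 characters left out ...]
p.int64(454), np.int64(192), np.int64(155)), (np.int64(481), np.int64(232), np.int64(0)), (np.int64(481), np.int64(224), np.int64(0)), (np.int64(481), np.int64(215), np.int64(2)), (np.int64(481), np.int64(208), np.int64(0))]
[(np.int64(452), np.int64(203), np.int64(141)), (np.int64(475), np.int64(239), np.int64(2)), (np.int64(475), np.int64(232), np.int64(-1)), (np.int64(475), np.int64(223), np.int64(0)), (np.int64(475), np.int64(215), np.int64(0)), (np.int64(475), np.int64(207), np.int64(0))]
tray [[0.674, 0.041, 0.018], [0.691, -0.105, 0.018], [0.476, -0.134, 0.018], [0.456, 0.012, 0.018]] [ 0.574  -0.0465  0.018 ] [np.float64(0.22), np.float64(0.147), np.float64(0.217), np.float64(0.147)]
```

View pics/crop1.png

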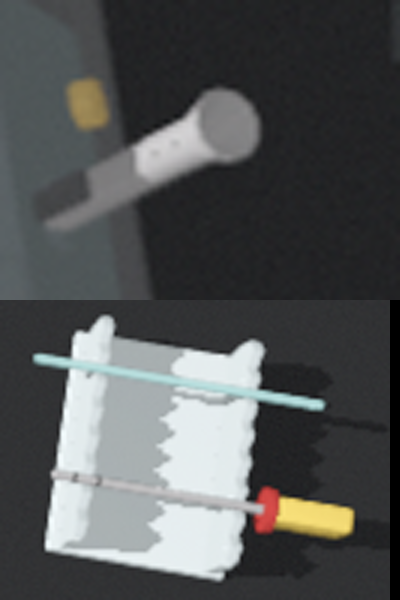

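```bash
cat > m2.py <<'E'
from h import *
d=load("top"); s=load("side"); P=pts(d); im=d["image"].astype(int)
M=plane(d,205.2,239.7,.165); print("mouth",M, "side px",proj(s,M))
# tube pixels: depth-height between
v,u=np.mgrid[0:480,0:640]
m=(P[...,2]>.06)&(u>168)&(u<216)&(v>225)&(v<265)
n,l,st,c=cv2.connectedComponentsWithStats(m.astype(np.uint8)); print(st[1:,:].tolist())
mask=l==l[240,203]
for x in range(172,214,4):
    r=np.where(mask[:,x])[0]; print(x,r.min(),r.max(),(r.min()+r.max())/2, P[r,x,2].mean().round(3),end=" | ")
print()
# heading solve for the line mouth -> lower pt
for lo in [(176,254.5),(184,250.5),(190,247.5)]:
    nrm=np.cross(ray(d,205.2,239.7),ray(d,*lo)); nrm/=np.linalg.norm(nrm)
    th=np.radians(np.arange(-110,-40,.1)); D=np.c_[.766*np.cos(th),.766*np.sin(th),.643*np.ones_like(th)]
    print(lo,"heading",np.degrees(th[np.argmin(abs(D@nrm))]))
# plate edge: heading
a,b=plane(d,163,131,.0),plane(d,193,303,.0); print("plate edge heading",np.degrees(np.arctan2(*(a-b)[[1,0]])))
i2=cv2.resize(s["image"][240:400,90:290],None,fx=4,fy=3.75,interpolation=cv2.INTER_CUBIC)
o=np.hstack([cv2.resize(d["image"][100:330,40:240],None,fx=2,fy=2.6,interpolation=cv2.INTER_CUBIC)[:598],cv2.resize(s["image"][255:330,225:285],(396,598),interpolation=cv2.INTER_CUBIC)])
cv2.imwrite("pics/crop2.png",o[:,:,::-1])
E
python3 m2.py
```

```text
mouth [0.46417047 0.17479926 0.165     ] side px (np.float64(267.52131149453936), np.float64(274.108234272166))
[[169, 226, 42, 39, 597], [193, 229, 1, 1, 1], [206, 249, 1, 1, 1], [197, 251, 1, 1, 1], [185, 257, 1, 1, 1]]
172 235 264 249.5 0.09 | 176 249 264 256.5 0.17 | 180 247 256 251.5 0.128 | 184 245 254 249.5 0.137 | 188 243 252 247.5 0.143 | 192 241 250 245.5 0.151 | 196 238 248 243.0 0.159 | 200 233 246 239.5 0.163 | 204 233 246 239.5 0.158 | 208 235 245 240.0 0.158 | Traceback (most recent call last):
  File "m2.py", line 10, in <module>
    r=np.where(mask[:,x])[0]; print(x,r.min(),r.max(),(r.min()+r.max())/2, P[r,x,2].mean().round(3),end=" | ")
                                      ~~~~~^^
    return umr_minimum(a, axis, None, out, keepdims, initial, where)
ValueError: zero-size array to reduction operation minimum which has no identity
```

```bash
sed -i 's/172,214,4/176,212,4/; s/(176,254.5)/(180,251.5)/; s/(184,250.5)/(184,249.5)/; s/(190,247.5)/(188,247.5)/' m2.py; python3 m2.py|tail -5
```

```text
176 249 264 256.5 0.17 | 180 247 256 251.5 0.128 | 184 245 254 249.5 0.137 | 188 243 252 247.5 0.143 | 192 241 250 245.5 0.151 | 196 238 248 243.0 0.159 | 200 233 246 239.5 0.163 | 204 233 246 239.5 0.158 | 208 235 245 240.0 0.158 | 
(180, 251.5) heading -79.10000000000176
(184, 249.5) heading -79.40000000000174
(188, 247.5) heading -79.80000000000172
plate edge heading 12.62722311170635
```

View pics/crop2.png

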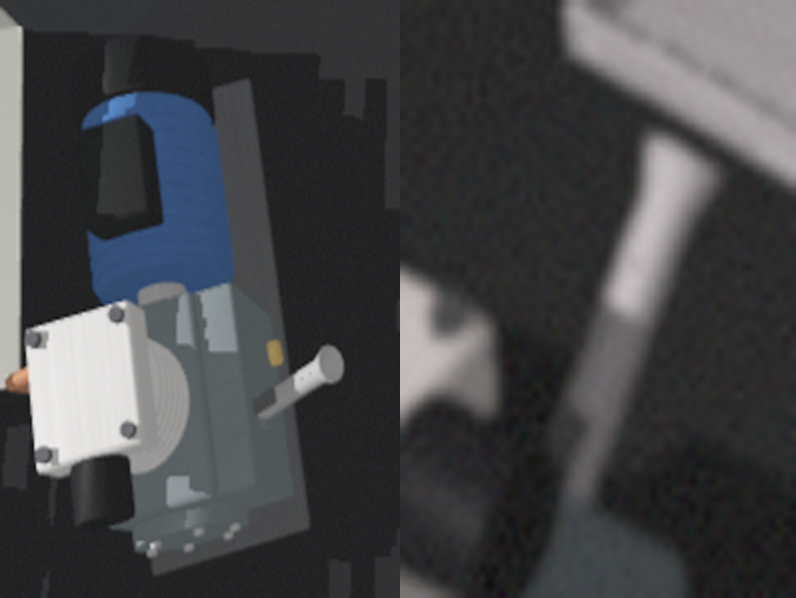

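The side view puts the mouth rim centre at about (268,274). My estimate from the top view projects to (267.5,274.1), so they agree. Next is a planner that prints the move numbers.

```bash
cat > plan.py <<'E'
from h import *
TAU=np.radians(20)
MOUTH=np.array([.4642,.1748,.165]); TH=-78.3
def tz(th=None):
    t=np.radians(TH if th is None else th); return np.array([.766*np.cos(t),.766*np.sin(t),.6428])
def tool(head,pitch,tau=TAU):  # stick heading deg, pitch down deg -> tool rotation
    h,p=np.radians([head,pitch]); sx=np.array([np.cos(h)*np.cos(p),np.sin(h)*np.cos(p),-np.sin(p)])
    sy=np.array([np.sin(h),-np.cos(h),0]); dn=np.cross(sx,sy)   # 'down' in the stick frame
    if dn[2]>0: dn=-dn
    z=np.cos(tau)*dn+np.sin(tau)*sx
    return np.c_[np.cross(sy,z),sy,z]
def go(head,pitch,grip,depth=.021,tau=TAU,s=None):
    "numbers for a move that brings the grip point of the stick to grip"
    s=s or sensors.state(); R0=q2R(s["eef_rot"]).as_matrix(); Rt=tool(head,pitch,tau)
    p=np.array(grip)+depth*Rt[:,2]
    sh=R0.T@(p-s["ee_pos"])/.1; rv=R.from_matrix(R0.T@Rt).as_rotvec()/np.radians(60)
    print("t",round(s["t"],1),"shift",sh.round(3),"turn",rv.round(3),"n>=",max(np.linalg.norm(sh)*2,np.linalg.norm(rv)*60/8.59).round(1)); return Rt,p
def where(depth=.021,tau=TAU,s=None):
    s=s or sensors.state(); Rr=q2R(s["eef_rot"]).as_matrix()
    sx=Rr@np.array([np.cos(tau)*(1),0,np.sin(tau)])  # stick x in tool frame
    print("t",round(s["t"],2),"grip",(s["ee_pos"]-depth*Rr[:,2]).round(4),"sx",sx.round(4),"head",np.degrees(np.arctan2(sx[1],sx[0])).round(2),"pitch",np.degrees(-np.arcsin(sx[2])).round(2),"F",s["wrist_force"].round(2),"op",round(s["opening"],3),"J",np.round(s["joint_pos"],2)); return sx
E
python3 - <<'E'
from plan import *
Rt=tool(79.5,0); print(Rt.round(2),np.linalg.det(Rt))
g=np.array([.4542,-.3435,.054])
go(79.5,0,g-.1*Rt[:,2])
where()
E
```

```text
[[ 0.17  0.98  0.06]
 [ 0.92 -0.18  0.34]
 [ 0.34  0.   -0.94]] 1.0
t 0.1 shift [ 2.557 -0.512  1.022] turn [ 0.158  0.306 -0.908] n>= 6.8
t 0.1 grip [ 0.2378 -0.5228  0.2512] sx [ 0.8552  0.3897 -0.3417] head 24.5 pitch 19.98 F [-0.16 -0.21 -0.05] op 0.997 J [-1.29  0.21  1.54  0.    1.39 -0.15]
```

Call:
play_rows([
  [[-0.3,0.5,-0.1,0,0.04,0.08,-0.25],[-0.3,1,-0.2,0,0.08,0.16,-0.5],[-0.3,1,-0.2,0,0.12,0.24,-0.7],[-0.3,1,-0.2,0,0.158,0.306,-0.908],[-0.3,1,-0.2,0,0.158,0.306,-0.908],[-0.3,1,-0.2,0,0.158,0.306,-0.908],[-0.3,1,-0.2,0,0.158,0.306,-0.908],[-0.3,1,-0.2,0,0.158,0.306,-0.908]],
])

```text
t: 0.9
ee_pos: [0.3205, -0.4642, 0.2298]
eef_rot: [-0.111, 0.757, 0.629, 0.133]
wrist_force: [0.4, -1.0, 0.0]
opening: 0.651
```

```bash
python3 - <<'E'
from plan import *
where()
g=np.array([.4542,-.3435,.054]);Rt=tool(79.5,0)
go(79.5,0,g-.1*Rt[:,2])
E
```

```text
t 0.9 grip [ 0.3192 -0.4712  0.2495] sx [ 1.832e-01  9.831e-01 -1.000e-04] head 79.44 pitch 0.01 F [ 0.44 -1.04  0.04] op 0.651 J [-1.22  0.37  1.38  0.18  1.7  -1.04]
t 0.9 shift [0.744 1.094 1.351] turn [ 0.     0.    -0.001] n>= 3.8
```

Call:
play_rows([
  [[-0.3,0.37,0.5,0.3,0,0,0],[-0.3,0.74,1,0.7,0,0,0],[-0.3,0.74,1,0.95,0,0,0],[-0.3,0.74,1,0.95,0,0,0],[-0.3,0.74,1,0.95,0,0,0]],
])

```text
t: 1.4
ee_pos: [0.4377, -0.3792, 0.1654]
eef_rot: [-0.112, 0.757, 0.63, 0.133]
wrist_force: [0.1, -0.6, 0.1]
opening: 0.647
```

```bash
python3 - <<'E'
from plan import *
where()
d=cam("wrist"); save(d,"pics/w1.png"); print(d["p"],d["R"].round(3).tolist(),d["fx"],d["cx"],d["cy"])
im=d["image"];H,S,V=cv2.split(cv2.cvtColor(im,cv2.COLOR_RGB2HSV)); P=pts(d)
for n,m in dict(y=(H>18)&(H<34)&(S>120)&(V>90),r=((H<8)|(H>172))&(S>140)&(V>70)).items():
    k,l,s,c=cv2.connectedComponentsWithStats(m.astype(np.uint8))
    for i in range(1,k):
        if s[i,4]>100: print(n,c[i].round(1),s[i].tolist(),np.median(P[l==i],0).round(4),plane(d,*c[i],.065).round(4),cv2.minAreaRect(np.argwhere(l==i)[:,::-1].astype(np.float32)))
g=np.array([.4542,-.3435,.054]);print(proj(d,g)); go(79.5,0,g)
E
```

```text
t 1.4 grip [ 0.4364 -0.3863  0.1851] sx [1.809e-01 9.835e-01 6.000e-04] head 79.58 pitch -0.03 F [ 0.1  -0.62  0.08] op 0.647 J [-0.99  0.42  1.45  0.24  1.54 -0.85]
[ 0.44314703 -0.35046844  0.32792656] [[0.983, 0.181, -0.002], [-0.181, 0.983, -0.022], [-0.002, 0.022, 1.0]] 396.7882648117323 320.5104058409548 240.17006071079433
y [ 29.6 128.4] [0, 85, 63, 86, 3949] [ 0.2463 -0.2212  0.0348] [ 0.2662 -0.2359  0.065 ] ((30.020751953125, 128.27734375), (89.50279235839844, 48.95931625366211), 79.3803482055664)
y [337.5 235.9] [326, 202, 24, 69, 1635] [ 0.4553 -0.3438  0.0648] [ 0.4553 -0.3438  0.065 ] ((337.5, 236.0), (68.0, 23.0), 90.0)
r [ 39.1 176.8] [10, 169, 60, 18, 870] [ 0.2444 -0.2585  0.0313] [ 0.267  -0.2691  0.065 ] ((39.5, 177.5), (17.0, 59.0), 90.0)
r [337.4 197.3] [317, 192, 41, 13, 397] [ 0.4598 -0.3184  0.0656] [ 0.4599 -0.3186  0.065 ] ((337.0, 198.0), (12.0, 40.0), 90.0)
(np.float64(335.1934880117478), np.float64(236.26185440245484))
t 1.4 shift [-0.006  0.096  1.408] turn [-0.     0.002 -0.   ] n>= 2.8
```

View pics/w1.png

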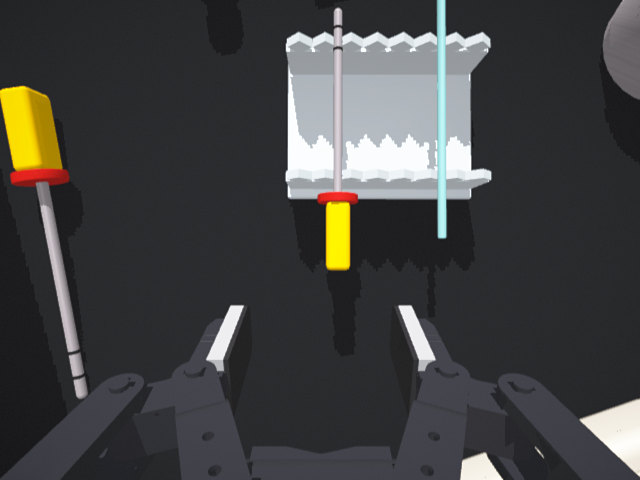

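The wrist view shows the handle at (338,236), pointing straight up the image. The grip point is (0.4553,-0.344), within about 1 mm of the estimate. I'm moving down to grasp.

Call:
play_rows([
  [[-0.3,0,0.105,0.4,0,0,0],[-0.3,0,0.105,0.8,0,0,0],[-0.3,0,0.105,1,0,0,0],[-0.3,0,0.105,1,0,0,0]],
])

```text
t: 1.85
ee_pos: [0.4522, -0.3493, 0.0712]
eef_rot: [-0.112, 0.758, 0.629, 0.133]
wrist_force: [-0.8, 0.2, -0.2]
opening: 0.651
```

Call:
play_rows([
  [[-0.3,0,0,0.2,0,0,0],[-0.3,0,0,0.41,0,0,0],[-0.3,0,0,0.41,0,0,0],[1,0,0,0.41,0,0,0],[1,0,0,0.41,0,0,0],[1,0,0,0.41,0,0,0],[1,0,0,0.41,0,0,0],[1,0,0,0.41,0,0,0],[1,0,0,0.41,0,0,0],[1,0,0,0.41,0,0,0]],
])

```text
t: 2.85
ee_pos: [0.4573, -0.3382, 0.0361]
eef_rot: [-0.109, 0.757, 0.63, 0.133]
wrist_force: [-2.9, -2.0, 6.0]
opening: 0.176
```

```bash
python3 - <<'E'
from plan import *
where(); go(79.5,0,[.4553,-.344,.124])
E
```

```text
t 2.85 grip [ 0.4559 -0.3451  0.0559] sx [ 0.1823  0.9832 -0.0042] head 79.5 pitch 0.24 F [-2.86 -2.03  6.01] op 0.176 J [-0.93  0.55  1.57  0.26  1.28 -0.86]
t 2.9 shift [ 0.241 -0.007 -0.637] turn [0.002 0.004 0.001] n>= 1.4
```

Call:
play_rows([
  [[1,0.07,0,-0.19,0,0,0],[1,0.14,0,-0.38,0,0,0],[1,0.24,0,-0.66,0,0,0],[1,0.34,0,-0.94,0,0,0],[1,0.34,0,-0.94,0,0,0],[1,0.34,0,-0.94,0,0,0]],
])

```text
t: 3.45
ee_pos: [0.4573, -0.337, 0.1352]
eef_rot: [-0.109, 0.757, 0.63, 0.133]
wrist_force: [-0.2, -0.1, -0.4]
opening: 0.178
```

```bash
python3 - <<'E'
from plan import *
where()
d=cam("wrist"); save(d,"pics/w2.png")
T=tz(); go(101.7,40,MOUTH+.229*T); go(90,0,[.5,-.2,.3])
E
```

```text
t 3.45 grip [ 0.4559 -0.344   0.1549] sx [ 0.1824  0.9832 -0.0035] head 79.49 pitch 0.2 F [-0.15 -0.14 -0.4 ] op 0.178 J [-0.93  0.41  1.52  0.26  1.45 -0.81]
t 3.5 shift [ 3.688 -0.166 -0.351] turn [ 0.    -0.657 -0.378] n>= 7.4
t 3.5 shift [ 1.898  0.166 -0.869] turn [ 0.06   0.002 -0.164] n>= 4.2
```

View pics/w2.png

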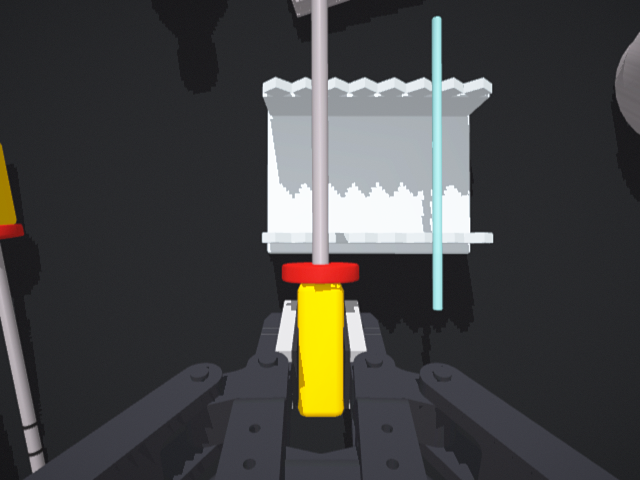

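The stick is held straight in the jaws (handle at (320,350), rod along column 320), and the glass rod hasn't moved. I'll measure the stick in the hand and start the transit.

```bash
python3 - <<'E'
from plan import *
d=load("wrist"); P=pts(d); q=np.array([np.median(P[v:v+4,317:323].reshape(-1,3),0) for v in range(4,255,25)]); print(q.round(4).tolist())
f=np.polyfit(q[:,1],q[:,2],1); print("pitch deg (up +)",np.degrees(np.arctan(f[0])), "heading",np.degrees(np.arctan2(*(q[0]-q[-1])[[1,0]])))
H,S,V=cv2.split(cv2.cvtColor(d["image"],cv2.COLOR_RGB2HSV)); m=((H<8)|(H>172))&(S>140)&(V>70); m[:,:200]=0
print("collar top pts",np.median(P[m],0),np.percentile(P[m],[3,97],axis=0).round(4).tolist())
m=(H>18)&(H<34)&(S>120)&(V>90); m[:,:200]=0
print("handle",np.median(P[m],0),np.percentile(P[m],[2,98],axis=0).round(4).tolist())
E
```

```text
[[0.4779, -0.2217, 0.1562], [0.4764, -0.2307, 0.1561], [0.4747, -0.2395, 0.156], [0.4731, -0.2484, 0.1559], [0.4714, -0.2574, 0.156], [0.4698, -0.2662, 0.1558], [0.4682, -0.2749, 0.1556], [0.4665, -0.284, 0.1558], [0.4649, -0.2926, 0.1559], [0.4633, -0.3015, 0.1556], [0.4616, -0.3103, 0.1557]]
pitch deg (up +) 0.314680411719965 heading 79.5693503838763
collar top pts [ 0.46083218 -0.315921    0.16393375] [[0.4476, -0.3208, 0.0002], [0.4739, -0.3119, 0.167]]
handle [ 0.45619258 -0.34110595  0.16317596] [[0.4469, -0.3626, 0.161], [0.4656, -0.3202, 0.1647]]
```

Call:
play_rows([
  [[1,0.3,0.05,-0.4,0,0,0],[1,0.6,0.1,-0.8,0,0,-0.05],[1,1,0.17,-0.9,0,0,-0.1],[1,1,0.17,-0.95,0,0,-0.16],[1,1,0.17,-0.95,0,0,-0.16]],
])

```text
t: 4.0
ee_pos: [0.485, -0.2784, 0.2578]
eef_rot: [-0.098, 0.701, 0.691, 0.142]
wrist_force: [-0.1, -0.3, -0.5]
opening: 0.175
```

Call:
play_rows([
  [[1,0.3,0,0,0,0,0],[1,0.7,0,0,0,0,0],[1,1,0,0,0,0,0],[1,1,0,0,0,0,0]],
])

```text
t: 4.4
ee_pos: [0.4846, -0.1821, 0.2908]
eef_rot: [-0.1, 0.701, 0.691, 0.142]
wrist_force: [0.3, 0.4, 0.1]
opening: 0.176
```

```bash
python3 - <<'E'
from plan import *
where()
T=tz(); go(101.7,40,MOUTH+.249*T); go(101.7,40,MOUTH+.189*T)
E
```

```text
t 4.4 grip [ 0.4834 -0.1891  0.3105] sx [ 0.0247  0.9997 -0.0042] head 88.59 pitch 0.24 F [0.34 0.38 0.09] op 0.176 J [-0.71  0.12  1.56  0.3   1.64 -0.7 ]
t 4.4 shift [1.585 0.165 0.424] turn [ 0.054 -0.653 -0.223] n>= 4.8
t 4.4 shift [1.878 0.039 0.932] turn [ 0.054 -0.653 -0.223] n>= 4.8
```

Call:
play_rows([
  [[1,0.3,0,0,0,-0.1,0],[1,0.6,0.03,0,0.01,-0.2,-0.06],[1,0.9,0.06,0,0.03,-0.34,-0.12],[1,1,0.1,0.1,0.04,-0.48,-0.17],[1,1,0.12,0.2,0.054,-0.653,-0.223],[1,1,0.12,0.2,0.054,-0.653,-0.223],[1,1,0.12,0.2,0.054,-0.653,-0.223]],
])

```text
t: 5.1
ee_pos: [0.4976, -0.0827, 0.3032]
eef_rot: [0.133, 0.621, 0.764, -0.112]
wrist_force: [-0.1, -0.9, -0.8]
opening: 0.176
```

```bash
sed -i 's/depth=.021/depth=.019/g' plan.py; python3 - <<'E'
from plan import *
where()
T=tz(); go(101.7,40,MOUTH+.249*T); go(101.7,40,MOUTH+.189*T)
E
```

```text
t 5.1 grip [ 0.4963 -0.0763  0.321 ] sx [-0.1595  0.7491 -0.643 ] head 102.02 pitch 40.01 F [-0.13 -0.85 -0.8 ] op 0.176 J [-0.13 -0.04  1.7  -0.34  1.38 -0.29]
t 5.1 shift [ 0.565  0.196 -0.25 ] turn [-0.004  0.     0.003] n>= 1.3
t 5.1 shift [ 1.129  0.199 -0.044] turn [-0.004  0.     0.003] n>= 2.3
```

Call:
play_rows([
  [[1,0.2,0.1,-0.12,0,0,0],[1,0.4,0.196,-0.25,0,0,0],[1,0.565,0.196,-0.25,-0.004,0,0.003],[1,0.565,0.196,-0.25,-0.004,0,0.003],[1,0.565,0.196,-0.25,-0.004,0,0.003]],
])

```text
t: 5.6
ee_pos: [0.5055, -0.0213, 0.3101]
eef_rot: [0.137, 0.624, 0.762, -0.109]
wrist_force: [0.7, 0.4, -0.5]
opening: 0.181
```

```bash
python3 - <<'E'
from plan import *
sx=where(); s=sensors.state()
o=[]
for n in("wrist","side","top"):
    d=cam(n); c=d["image"]
    g=s["ee_pos"]-.019*q2R(s["eef_rot"]).as_matrix()[:,2]
    print(n,"tip",np.round(proj(d,g+.1605*sx),1),"mouth",np.round(proj(d,MOUTH),1))
    a={"wrist":c,"side":c[200:350,200:350],"top":c[180:280,170:320]}[n]
    o.append(cv2.resize(a,{"wrist":(800,600),"side":(300,300),"top":(450,300)}[n],interpolation=cv2.INTER_CUBIC))
cv2.imwrite("pics/w3.png",o[0][:,:,::-1]); cv2.imwrite("pics/st3.png",np.hstack(o[1:])[:,:,::-1])
E
```

```text
t 5.6 grip [ 0.5042 -0.0149  0.3279] sx [-0.1491  0.75   -0.6445] head 101.24 pitch 40.13 F [ 0.74  0.44 -0.46] op 0.181 J [-0.   -0.02  1.66 -0.35  1.43 -0.16]
wrist tip [320.6 -86.9] mouth [ 314.6 -329.9]
side tip [286.4 231.3] mouth [267.5 274.1]
top tip [241.1 221.1] mouth [205.2 239.7]
```

View pics/w3.png

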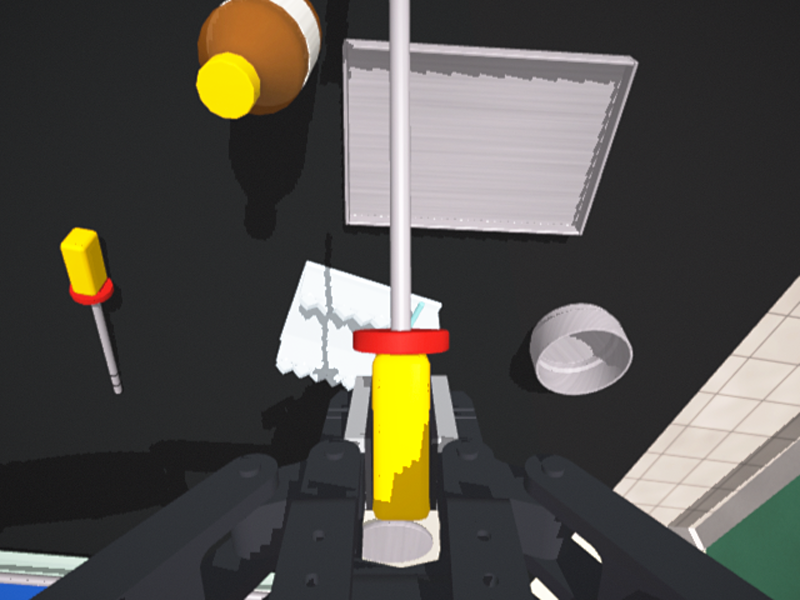

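View pics/st3.png

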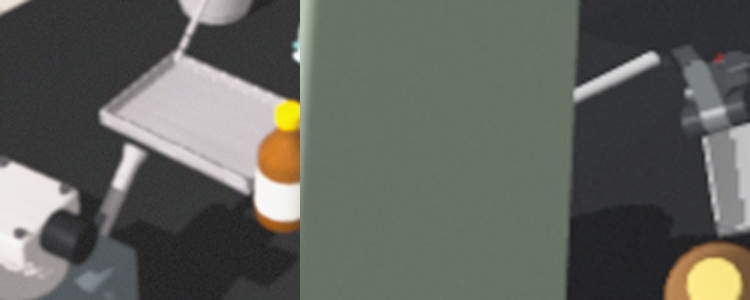

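The wrist view shows the rod straight along column 320. In the side view the stick's tip is near (290,227) and the mouth at (267,274), with the bottle and tray untouched. I'll check the rod's line numerically in the side and top views.

```bash
python3 - <<'E'
from plan import *
s=sensors.state(); Rr=q2R(s["eef_rot"]).as_matrix(); t=TAU; sx=Rr@[np.cos(t),0,np.sin(t)]; g=s["ee_pos"]-.019*Rr[:,2]
for n in("side","top"):
    d=load(n); G=cv2.cvtColor(d["image"],cv2.COLOR_RGB2GRAY).astype(int)
    nrm=None
    a=np.array(proj(d,g+.1605*sx)); b=np.array(proj(d,g+.03*sx)); e=(a-b)/np.linalg.norm(a-b); pn=np.array([-e[1],e[0]])
    print(n,"e",e.round(3),"pn",pn.round(3),"px/mm",np.linalg.norm(a-b)/130)
    for L in (.05,.07,.09,.11,.12,.13,.14,.145,.15,.155,.16,.165,.17):
        c=np.array(proj(d,g+L*sx)); print(L,[G[int(round((c+k*pn)[1])),int(round((c+k*pn)[0]))] for k in range(-6,7)])
E
```

```text
side e [-0.423  0.906] pn [-0.906 -0.423] px/mm 0.495636017022705
0.05 [np.int64(206), np.int64(203), np.int64(201), np.int64(186), np.int64(193), np.int64(214), np.int64(219), np.int64(200), np.int64(200), np.int64(181), np.int64(174), np.int64(144), np.int64(139)]
0.07 [np.int64(202), np.int64(203), np.int64(199), np.int64(190), np.int64(190), np.int64(212), np.int64(223), np.int64(212), np.int64(195), np.int64(195), np.int64(177), np.int64(151), np.int64(133)]
0.09 [np.int64(193), np.int64(196), np.int64(197), np.int64(191), np.int64(188), np.int64(211), np.int64(222), np.int64(217), np.int64(205), np.int64(210), np.int64(214), np.int64(204), np.int64(207)]
0.11 [np.int64(132), np.int64(170), np.int64(170), np.int64(187), np.int64(186), np.int64(203), np.int64(224), np.int64(208), np.int64(196), np.int64(165), np.int64(127), np.int64(126), np.int64(82)]
0.12 [np.int64(54), np.int64(53), np.int64(80), np.int64(80), np.int64(125), np.int64(200), np.int64(214), np.int64(153), np.int64(91), np.int64(51), np.int64(54), np.int64(54), np.int64(53)]
0.13 [np.int64(55), np.int64(52), np.in
[... 3482 characters left out ...]
(110), np.int64(109), np.int64(110), np.int64(109), np.int64(110), np.int64(110), np.int64(110)]
0.16 [np.int64(110), np.int64(110), np.int64(109), np.int64(109), np.int64(109), np.int64(109), np.int64(109), np.int64(110), np.int64(110), np.int64(110), np.int64(110), np.int64(110), np.int64(109)]
0.165 [np.int64(110), np.int64(110), np.int64(109), np.int64(110), np.int64(109), np.int64(109), np.int64(110), np.int64(109), np.int64(109), np.int64(110), np.int64(110), np.int64(109), np.int64(111)]
0.17 [np.int64(109), np.int64(109), np.int64(110), np.int64(109), np.int64(109), np.int64(112), np.int64(111), np.int64(110), np.int64(109), np.int64(110), np.int64(109), np.int64(110), np.int64(109)]
```

```bash
python3 - <<'E'
from plan import *
where(); T=tz(); go(101.7,40,MOUTH+.172*T)
E
```

```text
t 5.75 grip [ 0.5043 -0.0149  0.3286] sx [-0.1477  0.75   -0.6447] head 101.14 pitch 40.14 F [ 0.13 -0.   -0.49] op 0.172 J [-0.   -0.02  1.66 -0.35  1.43 -0.16]
t 5.8 shift [ 0.766 -0.015  0.284] turn [ 0.004  0.002 -0.006] n>= 1.6
```

Call:
play_rows([
  [[1,0.15,0,0.05,0,0,0],[1,0.3,0,0.1,0,0,0],[1,0.45,-0.01,0.16,0.004,0,-0.006],[1,0.6,-0.015,0.22,0.004,0.002,-0.006],[1,0.766,-0.015,0.284,0.004,0.002,-0.006],[1,0.766,-0.015,0.284,0.004,0.002,-0.006],[1,0.766,-0.015,0.284,0.004,0.002,-0.006],[1,0.766,-0.015,0.284,0.004,0.002,-0.006]],
])

```text
t: 6.55
ee_pos: [0.4926, 0.0404, 0.2586]
eef_rot: [0.136, 0.621, 0.764, -0.109]
wrist_force: [0.1, -0.2, -0.4]
opening: 0.175
```

```bash
python3 - <<'E'
from plan import *
sx=where(); T=tz(); s=sensors.state(); g=s["ee_pos"]-.019*q2R(s["eef_rot"]).as_matrix()[:,2]
print("off axis of tip", (g+.1595*sx-MOUTH-T*np.dot(g+.1595*sx-MOUTH,T)).round(4), np.dot(g+.1595*sx-MOUTH,T).round(4))
d=cam("side"); print(proj(d,g+.1595*sx),proj(d,MOUTH),proj(d,MOUTH-.06*T))
cv2.imwrite("pics/s4.png",cv2.resize(d["image"][225:325,225:325],(600,600),interpolation=cv2.INTER_CUBIC)[:,:,::-1])
go(101.7,40,MOUTH+.142*T)
E
```

```text
t 6.55 grip [0.4912 0.0468 0.2765] sx [-0.1556  0.7494 -0.6435] head 101.73 pitch 40.05 F [ 0.09 -0.21 -0.41] op 0.175 J [ 0.13  0.02  1.73 -0.36  1.37 -0.01]
off axis of tip [0.0003 0.0008 0.0009] 0.0124
(np.float64(269.74361746816385), np.float64(268.16901024949607)) (np.float64(267.51071745070243), np.float64(274.1015211922886)) (np.float64(254.66582119687982), np.float64(302.06292771124913))
t 6.6 shift [ 0.278 -0.006  0.115] turn [0.002 0.001 0.001] n>= 0.6
```

View pics/s4.png

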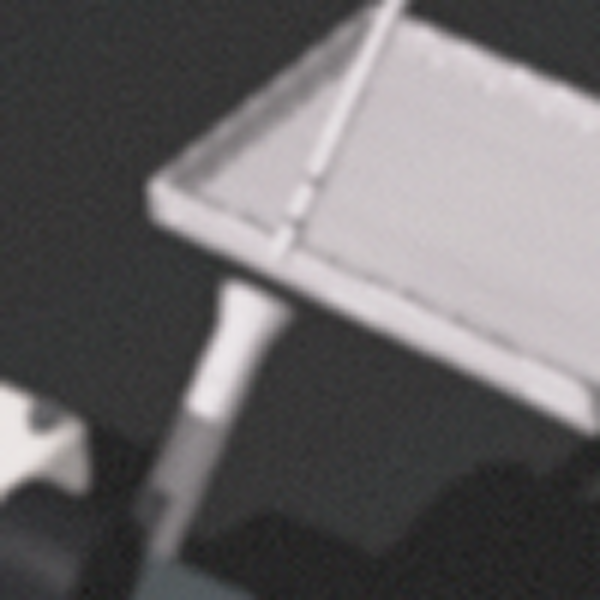

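The side view shows the rod's line meeting the mouth centre at (256,297) in the crop, within about 0.5 px, so I'm inserting slowly.

Call:
play_rows([
  [[1,0.03,-0.006,0.02,0,0,0],[1,0.06,-0.006,0.034,0,0,0],[1,0.09,-0.006,0.046,0,0,0],[1,0.12,-0.006,0.057,0,0,0],[1,0.15,-0.006,0.068,0,0,0],[1,0.18,-0.006,0.079,0,0,0],[1,0.21,-0.006,0.09,0,0,0],[1,0.24,-0.006,0.101,0,0,0],[1,0.27,-0.006,0.112,0,0,0],[1,0.3,-0.006,0.123,0,0,0],[1,0.33,-0.006,0.134,0,0,0],[1,0.36,-0.006,0.145,0,0,0],[1,0.39,-0.006,0.156,0,0,0],[1,0.42,-0.006,0.167,0,0,0],[1,0.42,-0.006,0.167,0,0,0]],
])

```text
t: 8.1
ee_pos: [0.4843, 0.0739, 0.2274]
eef_rot: [0.135, 0.621, 0.764, -0.11]
wrist_force: [0.1, 0.0, -1.1]
opening: 0.175
```

```bash
python3 - <<'E'
from plan import *
sx=where(); T=tz(); go(101.7,40,MOUTH+.069*T)
s=sensors.state(); g=s["ee_pos"]-.019*q2R(s["eef_rot"]).as_matrix()[:,2]; print("along",(g-MOUTH)@T,"off",(g-MOUTH-T*((g-MOUTH)@T)).round(4),"eff moment",s["moment"].round(2))
E
```

```text
t 8.1 grip [0.4829 0.0803 0.2453] sx [-0.1574  0.7495 -0.643 ] head 101.86 pitch 40.01 F [ 0.06  0.03 -1.06] op 0.175 J [ 0.2   0.06  1.76 -0.36  1.34  0.08]
t 8.1 shift [0.532 0.009 0.189] turn [0.    0.    0.002] n>= 1.1
along 0.12539540525254853 off [-0.0007 -0.0005 -0.0003] eff moment [ 0.22  0.04 -0.03]
```

Call:
play_rows([
  [[1,0.03,0.005,0.011,0,0,0],[1,0.06,0.009,0.021,0,0,0],[1,0.09,0.009,0.032,0,0,0],[1,0.12,0.009,0.043,0,0,0],[1,0.15,0.009,0.053,0,0,0],[1,0.18,0.009,0.064,0,0,0],[1,0.21,0.009,0.075,0,0,0],[1,0.24,0.009,0.085,0,0,0],[1,0.27,0.009,0.096,0,0,0],[1,0.3,0.009,0.107,0,0,0],[1,0.33,0.009,0.117,0,0,0],[1,0.36,0.009,0.128,0,0,0],[1,0.39,0.009,0.139,0,0,0],[1,0.42,0.009,0.149,0,0,0],[1,0.45,0.009,0.16,0,0,0],[1,0.48,0.009,0.17,0,0,0],[1,0.51,0.009,0.181,0,0,0],[1,0.532,0.009,0.189,0,0,0],[1,0.532,0.009,0.189,0,0,0]],
])

```text
t: 10.0
ee_pos: [0.4763, 0.1166, 0.1916]
eef_rot: [0.135, 0.621, 0.764, -0.11]
wrist_force: [-0.2, 0.7, -0.2]
opening: 0.179
```

```bash
python3 - <<'E'
from plan import *
sx=where(); T=tz(); go(101.7,40,MOUTH+.034*T)
s=sensors.state(); g=s["ee_pos"]-.019*q2R(s["eef_rot"]).as_matrix()[:,2]; print("along",(g-MOUTH)@T,"off",(g-MOUTH-T*((g-MOUTH)@T)).round(4),"eff moment",s["moment"].round(2))
E
```

```text
t 10.0 grip [0.475  0.123  0.2094] sx [-0.1572  0.7495 -0.643 ] head 101.84 pitch 40.02 F [-0.24  0.73 -0.21] op 0.179 J [ 0.28  0.12  1.77 -0.36  1.3   0.18]
t 10.0 shift [0.33 0.   0.12] turn [0.    0.    0.002] n>= 0.7
along 0.06906981563144841 off [0.0001 0.     0.    ] eff moment [0.19 0.04 0.06]
```

Call:
play_rows([
  [[1,0.03,0,0.011,0,0,0],[1,0.06,0,0.022,0,0,0],[1,0.09,0,0.033,0,0,0],[1,0.12,0,0.044,0,0,0],[1,0.15,0,0.055,0,0,0],[1,0.18,0,0.065,0,0,0],[1,0.21,0,0.076,0,0,0],[1,0.24,0,0.087,0,0,0],[1,0.27,0,0.098,0,0,0],[1,0.29,0,0.106,0,0,0],[1,0.31,0,0.113,0,0,0],[1,0.33,0,0.12,0,0,0],[1,0.33,0,0.12,0,0,0]],
])

```text
t: 11.3
ee_pos: [0.4709, 0.1429, 0.1691]
eef_rot: [0.135, 0.621, 0.764, -0.11]
wrist_force: [0.5, -0.9, -0.3]
opening: 0.177
```

Call:
play_rows([
  [[1,0.007,0,0.003,0,0,0],[1,0.014,0,0.005,0,0,0],[1,0.02,0,0.007,0,0,0],[1,0.02,0,0.007,0,0,0]],
])

```text
t: 11.7
ee_pos: [0.4707, 0.1444, 0.1679]
eef_rot: [0.135, 0.621, 0.764, -0.11]
wrist_force: [0.0, -0.1, -1.5]
opening: 0.178
```

```bash
cat > c.py <<'E'
from plan import *
sx=where(); T=tz()
s=sensors.state(); g=s["ee_pos"]-.019*q2R(s["eef_rot"]).as_matrix()[:,2]; print("along",(g-MOUTH)@T,"off",(g-MOUTH-T*((g-MOUTH)@T)).round(4),"F.T",s["wrist_force"]@T)
E
python3 c.py
```

```text
t 11.7 grip [0.4693 0.1508 0.1858] sx [-0.1566  0.7496 -0.6431] head 101.8 pitch 40.02 F [ 0.   -0.07 -1.54] op 0.178 J [ 0.34  0.16  1.77 -0.36  1.27  0.25]
along 0.03217629714251254 off [0.0001 0.0001 0.0001] F.T -0.940568737223338
```

Not in contact yet, so I'm creeping on.

Call:
play_rows([
  [[1,0.005,0,0.002,0,0,0],[1,0.01,0,0.004,0,0,0],[1,0.015,0,0.005,0,0,0],[1,0.015,0,0.005,0,0,0]],
])

```text
t: 12.1
ee_pos: [0.4704, 0.1456, 0.1669]
eef_rot: [0.135, 0.621, 0.764, -0.11]
wrist_force: [-0.5, -0.3, -0.7]
opening: 0.178
```

Call:
play_rows([
  [[1,0.005,0,0.002,0,0,0],[1,0.01,0,0.004,0,0,0],[1,0.015,0,0.005,0,0,0],[1,0.015,0,0.005,0,0,0]],
])

```text
t: 12.5
ee_pos: [0.4703, 0.1465, 0.1662]
eef_rot: [0.135, 0.621, 0.764, -0.11]
wrist_force: [0.5, -1.6, 1.0]
opening: 0.174
```

```bash
python3 c.py
```

```text
t 12.5 grip [0.4689 0.1528 0.1841] sx [-0.1565  0.749  -0.6438] head 101.8 pitch 40.08 F [ 0.53 -1.6   1.05] op 0.174 J [ 0.35  0.17  1.77 -0.36  1.27  0.26]
along 0.029473945760109754 off [0.0002 0.0001 0.0001] F.T 1.9536893972024327
```

Call:
play_rows([
  [[1,0.005,0,0.002,0,0,0],[1,0.01,0,0.004,0,0,0],[1,0.01,0,0.004,0,0,0]],
])

```text
t: 12.8
ee_pos: [0.4703, 0.1465, 0.1662]
eef_rot: [0.136, 0.621, 0.764, -0.11]
wrist_force: [-0.4, -4.9, 6.2]
opening: 0.179
```

```bash
python3 c.py; python3 - <<'E'
from plan import *
d=cam("side"); w=cam("wrist")
o=np.hstack([cv2.resize(d["image"][225:325,225:325],(400,400),interpolation=cv2.INTER_CUBIC),cv2.resize(w["image"][0:400,120:520],(400,400))])
cv2.imwrite("pics/s5.png",o[:,:,::-1])
E
```

```text
t 12.8 grip [0.469  0.1529 0.184 ] sx [-0.1562  0.7479 -0.6452] head 101.79 pitch 40.18 F [-0.43 -4.92  6.16] op 0.179 J [ 0.35  0.17  1.77 -0.37  1.27  0.26]
along 0.02937566907669967 off [0.0002 0.0002 0.0002] F.T 7.582278500873146
```

View pics/s5.png

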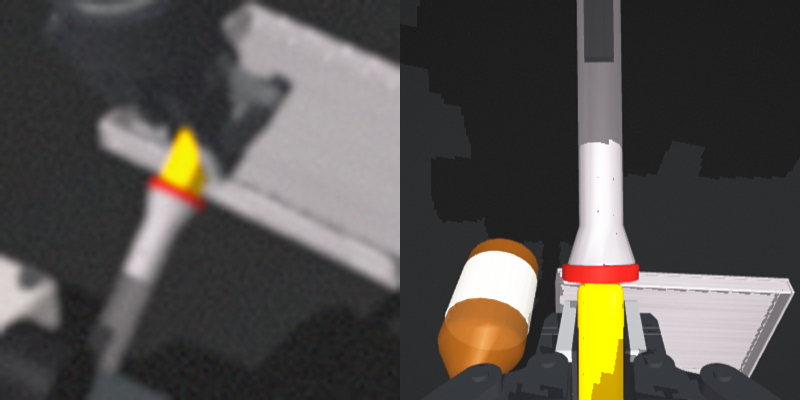

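Both views show the red collar flush on the flared mouth (collar at (176,193) in the left crop and (600,272) in the right). Travel stalled at 7.6 N, so it's seated and I'm drawing it out.

Call:
play_rows([
  [[1,-0.02,0,-0.007,0,0,0],[1,-0.06,0,-0.022,0,0,0],[1,-0.11,0,-0.04,0,0,0],[1,-0.16,0,-0.058,0,0,0],[1,-0.21,0,-0.076,0,0,0],[1,-0.26,0,-0.095,0,0,0],[1,-0.31,0,-0.113,0,0,0],[1,-0.36,0,-0.131,0,0,0],[1,-0.41,0,-0.149,0,0,0],[1,-0.46,0,-0.167,0,0,0],[1,-0.51,0,-0.186,0,0,0],[1,-0.56,0,-0.204,0,0,0],[1,-0.61,0,-0.222,0,0,0],[1,-0.66,0,-0.24,0,0,0],[1,-0.71,0,-0.258,0,0,0],[1,-0.76,0,-0.277,0,0,0],[1,-0.81,0,-0.295,0,0,0],[1,-0.86,0,-0.313,0,0,0],[1,-0.86,0,-0.313,0,0,0]],
])

```text
t: 14.8
ee_pos: [0.4848, 0.0786, 0.2248]
eef_rot: [0.135, 0.621, 0.764, -0.109]
wrist_force: [0.8, -0.0, 0.3]
opening: 0.177
```

```bash
python3 c.py; python3 - <<'E'
from plan import *
go(101.7,40,MOUTH+.23*tz())
E
```

```text
t 14.8 grip [0.4835 0.0849 0.2427] sx [-0.1553  0.7498 -0.6432] head 101.7 pitch 40.03 F [ 0.78 -0.02  0.28] op 0.177 J [ 0.21  0.06  1.76 -0.36  1.33  0.09]
along 0.12035465793107009 off [0.0006 0.0004 0.0003] F.T 0.3198331073423547
t 14.8 shift [-1.032 -0.007 -0.37 ] turn [0.002 0.001 0.001] n>= 2.2
```

Call:
play_rows([
  [[1,-0.05,-0.003,-0.018,0,0,0],[1,-0.1,-0.005,-0.036,0,0,0],[1,-0.15,-0.007,-0.054,0,0,0],[1,-0.2,-0.007,-0.072,0,0,0],[1,-0.25,-0.007,-0.09,0,0,0],[1,-0.3,-0.007,-0.107,0,0,0],[1,-0.35,-0.007,-0.125,0,0,0],[1,-0.4,-0.007,-0.143,0,0,0],[1,-0.5,-0.007,-0.18,0,0,0],[1,-0.6,-0.007,-0.216,0,0,0],[1,-0.7,-0.007,-0.252,0,0,0],[1,-0.85,-0.007,-0.306,0,0,0],[1,-1,-0.007,-0.36,0,0,0],[1,-1,-0.007,-0.36,0,0,0]],
])

```text
t: 16.2
ee_pos: [0.5017, -0.0026, 0.2945]
eef_rot: [0.137, 0.622, 0.763, -0.109]
wrist_force: [0.1, 0.6, 0.4]
opening: 0.181
```

```bash
python3 c.py; python3 - <<'E'
from plan import *
tip=np.array([.574,-.0465,.11])
for h in (75,85,95,101.7):
    sx=np.array([np.cos(np.radians(h)),np.sin(np.radians(h)),0]); g=tip-.1605*sx; print(h,g); go(h,0,g+[0,0,.15]); go(h,0,g)
E
```

```text
t 16.2 grip [0.5003 0.0038 0.3124] sx [-0.1523  0.7496 -0.6442] head 101.48 pitch 40.1 F [0.08 0.63 0.44] op 0.181 J [ 0.04 -0.01  1.69 -0.35  1.41 -0.12]
along 0.22863559814865705 off [0.0005 0.0005 0.0004] F.T -0.1790134051949977
75 [ 0.53245954 -0.2015311   0.11      ]
t 16.2 shift [-1.653 -0.074  1.163] turn [0.005 0.655 0.454] n>= 5.6
t 16.2 shift [-1.138 -0.081  2.571] turn [0.005 0.655 0.454] n>= 5.6
85 [ 0.5600115  -0.20638925  0.11      ]
t 16.2 shift [-1.746  0.175  1.198] turn [0.004 0.663 0.284] n>= 5.0
t 16.2 shift [-1.23   0.169  2.607] turn [0.004 0.663 0.284] n>= 5.8
95 [ 0.5879885  -0.20638925  0.11      ]
t 16.2 shift [-1.797  0.438  1.218] turn [0.004 0.667 0.114] n>= 4.7
t 16.2 shift [-1.281  0.432  2.626] turn [0.004 0.667 0.114] n>= 5.9
101.7 [ 0.60654736 -0.20366526  0.11      ]
t 16.2 shift [-1.806  0.618  1.222] turn [ 0.004  0.668 -0.   ] n>= 4.7
t 16.2 shift [-1.291  0.611  2.631] turn [ 0.004  0.668 -0.   ] n>= 6.0
```

The stick is fully out. Next I level it while moving back above the tray, then descend.

Call:
play_rows([
  [[1,-0.3,0.1,0,0,0.1,0],[1,-0.6,0.2,0.1,0,0.2,0],[1,-0.8,0.3,0.2,0,0.33,0],[1,-0.9,0.45,0.3,0,0.45,0],[1,-1,0.6,0.4,0.004,0.56,0],[1,-1,0.61,0.4,0.004,0.668,0],[1,-1,0.61,0.4,0.004,0.668,0]],
])

```text
t: 16.9
ee_pos: [0.5819, -0.097, 0.2857]
eef_rot: [-0.138, 0.623, 0.762, 0.108]
wrist_force: [0.5, -0.6, -0.8]
opening: 0.175
```

```bash
python3 - <<'E'
from plan import *
where(); h=np.radians(101.7); g=np.array([.574,-.03,.11])-.1605*np.array([np.cos(h),np.sin(h),0]); go(101.7,0,g+[0,0,.1]);go(101.7,0,g)
E
```

```text
t 16.9 grip [ 0.5834 -0.1034  0.3036] sx [-0.1998  0.9798  0.0035] head 101.53 pitch -0.2 F [ 0.45 -0.61 -0.77] op 0.175 J [-0.46  0.32  1.33  0.27  1.72 -0.65]
t 16.9 shift [-1.138  0.068  0.578] turn [-0.006 -0.003 -0.005] n>= 2.6
t 16.9 shift [-1.483  0.077  1.517] turn [-0.006 -0.003 -0.005] n>= 4.2
```

Call:
play_rows([
  [[1,-0.3,0.02,0.15,0,0,0],[1,-0.6,0.04,0.35,0,0,0],[1,-0.85,0.07,0.6,-0.006,-0.003,-0.005],[1,-1,0.077,0.75,-0.006,-0.003,-0.005],[1,-1,0.077,0.75,-0.006,-0.003,-0.005],[1,-1,0.077,0.75,-0.006,-0.003,-0.005]],
])

```text
t: 17.5
ee_pos: [0.6033, -0.1581, 0.1849]
eef_rot: [-0.133, 0.619, 0.766, 0.11]
wrist_force: [-0.1, 0.3, -0.1]
opening: 0.176
```

```bash
python3 - <<'E'
from plan import *
where(); h=np.radians(101.7); g=np.array([.574,-.03,.11])-.1605*np.array([np.cos(h),np.sin(h),0]); go(101.7,0,g)
d=cam("wrist"); P=pts(d); G=d["image"]
q=np.array([np.median(P[v:v+4,317:323].reshape(-1,3),0) for v in range(4,255,25)]); print(q.round(4).tolist())
E
```

```text
t 17.5 grip [ 0.6046 -0.1645  0.2027] sx [-0.2084  0.978  -0.0021] head 102.03 pitch 0.12 F [-0.06  0.31 -0.07] op 0.176 J [-0.53  0.47  1.33  0.26  1.58 -0.77]
t 17.5 shift [-0.528 -0.032  0.795] turn [0.002 0.002 0.006] n>= 1.9
[[0.5785, -0.0437, 0.2061], [0.5803, -0.0525, 0.2061], [0.5822, -0.0611, 0.2055], [0.5841, -0.0703, 0.2059], [0.586, -0.079, 0.2054], [0.5878, -0.0877, 0.2056], [0.5897, -0.0967, 0.2055], [0.5916, -0.1054, 0.2053], [0.5935, -0.1142, 0.2053], [0.5953, -0.123, 0.2052], [0.5971, -0.1317, 0.2053]]
```

Call:
play_rows([
  [[1,-0.13,-0.01,0.2,0,-0.002,0],[1,-0.27,-0.02,0.4,0,-0.003,0],[1,-0.4,-0.03,0.6,0,-0.003,0],[1,-0.5,-0.032,0.74,0,-0.003,0],[1,-0.528,-0.032,0.795,0,-0.003,0],[1,-0.528,-0.032,0.795,0,-0.003,0],[1,-0.528,-0.032,0.795,0,-0.003,0],[1,-0.528,-0.032,0.795,0,-0.003,0],[1,-0.528,-0.032,0.795,0,-0.003,0],[1,-0.528,-0.032,0.795,0,-0.003,0]],
])

```text
t: 18.55
ee_pos: [0.6055, -0.1821, 0.0921]
eef_rot: [-0.131, 0.62, 0.766, 0.109]
wrist_force: [0.2, 0.9, 0.7]
opening: 0.173
```

```bash
python3 - <<'E'
from plan import *
sx=where(); s=sensors.state(); print("tip",s["ee_pos"]-.019*q2R(s["eef_rot"]).as_matrix()[:,2]+.1605*sx, np.abs(s["qd"]).max())
d=cam("wrist"); P=pts(d)
q=np.array([np.median(P[v:v+4,317:323].reshape(-1,3),0) for v in range(4,255,25)]); print(q[[0,5,10]].round(4).tolist())
a=cam("side"); b=cam("top")
o=np.vstack([np.hstack([cv2.resize(a["image"],(400,300)),cv2.resize(b["image"],(400,300))]),np.hstack([cv2.resize(a["image"][170:320,230:430],(400,300)),cv2.resize(b["image"][130:280,290:490],(400,300))])])
cv2.imwrite("pics/f.png",o[:,:,::-1])
E
```

```text
t 18.55 grip [ 0.6067 -0.1884  0.11  ] sx [-0.2074  0.9782 -0.0061] head 101.97 pitch 0.35 F [0.25 0.85 0.7 ] op 0.173 J [-0.55  0.59  1.36  0.25  1.44 -0.83]
tip [ 0.57345056 -0.03134342  0.10901817] 0.005364650475497993
[[0.5807, -0.0677, 0.1128], [0.59, -0.1117, 0.1125], [0.5994, -0.1556, 0.1124]]
```

View pics/f.png

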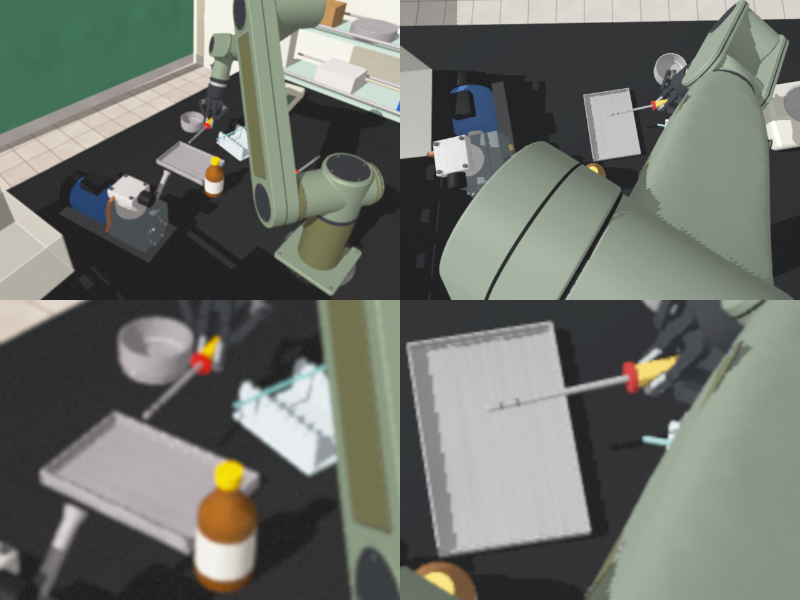

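The tip is over the tray at (490,408) in the top crop. The stick is level and free, and the bottle, sieve and glass rod haven't moved.

```bash
python3 -c "
from h import *
print(manip.hand_in())"
```

```text
the job is handed in; nothing more can be done
None
```

I picked the smaller dipstick off the rest by its yellow handle and slid it down the tube until the collar stopped on the mouth. I then drew it right out and handed the job in while holding it level over the drip tray.

- **Insertion:** Forces stayed below about 2 N until contact. With the collar seated, the push reached about 7.6 N and travel stopped 29.4 mm from the grip point to the mouth, against 29 mm expected. The side and wrist views both showed the collar flush on the mouth.
- **Final pose:** The tip is over the tray at about z = 0.109 m, roughly 9 cm above the rim and 10.5 cm above the tray floor. The arm was still and showed no contact force beyond sensor noise. The clock read about 18.6 s of the 54 s allowed.
- **Other items:** The glass rod, bottle and sieve looked unmoved in the last pictures, judged by eye. The top view showed only the rod's end and part of the bottle, because the arm hid the rest.
- **Disagreement:** The arm pose gives a stick tilt of about 0.35° tip-down, while wrist depth gives about 0.3° tip-up. I treated it as level.

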